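# Re-index the clamping lever to clamp a model house

## Robot

A 6-joint arm with a two-finger parallel gripper is mounted at the origin on the work surface. World frame = base frame: x ahead of the robot, y to its left, z up, the work surface at z = 0. Lengths are in m, angles in degrees, forces in N, time in s.
With the tool pointing down it reaches from about 0.4 to 0.825 m from the base axis. Payload 7 kg.
Tool frame: the origin (TCP) lies at the very end of the fingers, on their centre line; the grasp point (between the pads) lies r.pinch_z behind it (r.pinch_z is the distance from the TCP to the grasp point, in m); z points along the fingers, y is the direction in which the jaws open and shut (so a half turn about z gives the same grasp; the last joint's range is limited). The gripper opens to 88 mm and grips with 3 to 60 N. Pads are 19 mm wide; open, the fingers measure 130 mm over their backs; the gripper's body (78 mm by 193 mm) begins 47 mm behind the grasp point.
Start: joints at [90.247, 20.546, 0.682, 0, -70.136, -16.507], TCP at [0.189, 0.648, 0.227] pointing down, gripper open.
Joint ranges: [-176.03, 176.03], [-82.01, 121.73], [-58.28, 71.71], [-173.87, 95.51], [-174.79, -0.11], [-173.66, 173.66]. Speed limits (degrees/s): [136.94, 136.94, 172.46, 180, 180, 180].

## Interface

Orientations are given as [roll, pitch, yaw] about the fixed x, y, z axes, in that order (R = Rz(yaw) Ry(pitch) Rx(roll)).
In Python, from plant import r gives the robot as it stands. The module is installed in compiled form; this text tells all that it offers.
- The arm moves only by the tool servo_tool, never from a script. Its argument "steps" is a list of rows, each a list of 5 numbers: the finger opening in cm, from 0 to 8.76, then the shift along the tool's x, y, z in cm, then the turn about the tool's z in degrees. In form: [[fingers, x, y, z, spin], ...]. A call has 1 to 8 rows; each row shifts and turns the commanded pose from where the row before left it, along the tool's axes as they then stand; what a row does not reach is not made up. A row lasts 1/8 s, in which the tool goes at most 62.5 mm and 10.7 degrees, less where a joint would pass 70% of its speed; a pose out of reach is approached as far as the arm can. A call with a gripper value outside its range is refused whole. The fingers move at their own pace and stop on an object; "squeeze" is the grip in N (left out, the last holds). Time passes only in rows, so rows that do not move let the fingers close. It gives the time, the measured TCP pose, the force and the opening at its end, in the units of the state.
- r.get_state(): the state, without advancing time (a new reading comes with each control period).
- r.capture(name): name is "side" or "top"; returns the picture (384x512x3 uint8, red, green, blue); there is no depth.
- r.calibration(name): a dict with "K" (3x3 intrinsics, pixels), "rvec" (rotation vector, rad) and "tvec" (3), from world to camera coordinates, as OpenCV has them. Camera axes: x right, y down, z forward; pixel columns grow to the right and rows downward; lengths in m; the calibration is good to about 2 mm. A picture is of the moment at which its call begins. calibration takes no time and is no camera call.
- r.close_job(): hands the job in, once; it reports no verdict.
The state is a dict: "time_s": time; "joints": joint angles; "qd": joint speeds; "joint_torque": joint torques, N m; "tcp_pos": TCP position; "eef_rot": TCP orientation; "contact_force": force on the tool from outside, world axes, zero at the start; "moment": the same for the moment, N m; "gripper_width": finger opening in m.
Only numpy, scipy, OpenCV 4.12 (cv2) and the standard library are available. Lean on these libraries where they do the work, as an engineer would, in place of code of your own. Each camera call takes 0.05 s, during which the arm holds its last target.

## Task

Clamp the little plaster house under the bench clamp by swinging the clamp's lever clockwise as seen from above. One swing is not enough: at the end of its travel lift the lever up off its serrations, swing it back, let it drop fully home and turn it again, until the foot holds the house firmly, which is when turning takes a push of about 10 N at the knob; never push beyond about 12 N while the foot is on the house, or the plaster cracks. Leave the lever seated in its serrations and let go of it, and leave the house where it is and everything else on the bench alone.

Things in the scene. Friction and masses are not known exactly. Their poses are not given: they have to be found in the camera images.
- clamp: Grey iron C-shaped bench clamp, screwed to the bench. Origin on the bench surface, straight below its upright screw axis; z up. Its 36 x 44 mm column stands 80 to 116 mm from the axis on the +x side and carries an arm and a round nose (82 mm across, 135 to 165 mm above the bench) over the house. The lever points along the clamp's -x side, give or take its swing.
- crown (a point): Centre of the steel crown on the nose, on the screw axis, 181 mm above the bench; 48 mm across, 12 teeth 0.52 rad apart. Turned clockwise from above it lowers the foot 5 mm per rad; the screw stays where it is left. The lever engages it with about 0.05 rad play either way. A lever set down on top of a tooth stays 5 mm up until turned a little, then its spring drops it in.
- knob (a point): Centre of the lever's knob: a black upright cylinder, 22 mm in diameter, from 208 to 268 mm above the bench, this point at 242 mm (lever down), 80 mm from the screw axis. It spins freely on its own pin. The lever's 14 mm thick arm runs from its foot to the axis, top 217 mm high at the knob. Tightening is clockwise from above: from the clamp's -y side over its -x side to its +y side.
- stop_right (a point): Top of the 8 mm steel stop pin, 222 mm above the bench and 34 mm from the screw axis, that stops the lever at 0.85 rad from the clamp's -x direction on the -y side (the start of a swing), lifted or not.
- stop_left (a point): Top of the like stop pin that ends the clockwise swing at 0.85 rad on the +y side, lifted or not.
- lever_lift (a joint): Height in m of the lever above its seated place: 0 = fully home in the serrations, most 0.012. The teeth are 5 mm deep: above 0.005 the lever swings free. Spring and weight pull it down with 4 N seated, 7 N at the top. Push at the knob to turn it engaged: 4 to 6.5 N while the foot is free; about 8 N means the foot bears with 45 N, 10 N: 80 N, 12 N: 115 N (1 N per 5 mm of knob travel).
- house: Plaster model house, cream, 100 x 80 mm and 60 mm tall with a 7 mm parapet round its flat roof, about 0.55 kg, loose on a brown packing board under the clamp's 36 mm rubber-cushioned foot. Origin at the centre of its underside. The foot starts 5 to 11 mm above the roof, differently each time, and is not measured.
- glue_bottle: White bottle, 52 mm in diameter, 150 mm tall, origin at its underside. Leave alone.
- paint_jar: Glass jar, 64 mm in diameter, 75 mm tall, origin at its underside. Leave alone.
- clay_cup: Terracotta cup, 72 mm in diameter, 65 mm tall, origin at its underside. Leave alone.
- brush: Paint brush 180 mm long lying on the bench. Leave alone.
- hammer: Hammer 260 mm long lying on the bench. Leave alone.
- stone: Cork stone 50 x 35 x 22 mm near the clamp. Leave alone.
- beam: Dark wooden strip 120 x 18 x 18 mm near the clamp. Leave alone.
Not all that is in view belongs to the job. Leave any green look-alike of the house alone.

How it is judged (in metres and radians):
On the way, in this order (a step that is already met when the one before it is completed fails the run):
1. the lever is lifted clear of its serrations (value of joint lever_lift above 0.0055 m), for 0.1 s.
2. the lever is down in its serrations again and the foot presses on the house with more than 30 N (value of joint lever_lift below 0.002 m and contact force between clamp and house above 30 N), for 0.2 s.
At the end, for the whole second after the job is handed in: The clamp's foot presses on the house with 30 to 150 N, the lever is down in its serrations (within 2 mm), and the house stands upright and still within 6 mm of where it was (all of step 2 and contact force between clamp and house below 150 N and distance of house from where it was at the start of the episode below 0.006 m and angle between house's own z axis and vertical below 0.05 rad and linear speed of house below 0.01 m/s); the robot touches nothing.
It fails at once if the foot presses on the house with more than 150 N (the plaster cracks) (contact force between clamp and house above 150 N).
It fails at once if the house is pushed more than 10 mm (distance of house from where it was at the start of the episode above 0.01 m).
It fails at once if something else on the bench is moved more than 20 mm (distance of any of glue_bottle, paint_jar, clay_cup, brush, hammer, stone, beam from where it was at the start of the episode above 0.02 m).
It also fails if it takes over 59 s, if anything falls off the work surface, if the arm or the gripper's body presses on something with over 40 N, if the wrist force passes 120 N, or if a joint passes its speed limit or range.

## Working session

There is one attempt and no reset: what is moved stays moved. The work goes in short steps, Python scripts to look and compute and a tool call to move; the robot and the scene stay as the last step left them, time stands still between calls to the robot, and variables do not carry over. Pictures are saved under pics/ and viewed, and the job is handed in when it is done.

Besides the shell and the picture viewer there is one more tool, called after "Emit:" by a JSON object that holds its "op" and its "data". servo_tool: Moves the arm, as the interface text tells. Its arguments: {"type":"object","properties":{"steps":{"type":"array","items":{"type":"array","items":{"type":"number"}}},"squeeze":{"type":"number"}},"required":["steps"]}

```bash
mkdir -p pics; ls
python3 - <<'E'
from plant import r
import cv2
s=r.get_state()
for k,v in s.items(): print(k,v)
print(r.pinch_z)
for n in("side","top"):
    cv2.imwrite(f"pics/{n}0.png",r.capture(n)[:,:,::-1])
    c=r.calibration(n);print(n,c)
E
```

```text
pics
time_s 0.0
joints [ 9.02450590e+01  2.05898048e+01  6.34056532e-01 -1.95082352e-02
 -7.01362286e+01 -1.65052615e+01]
qd [ 0.08791235  0.03281112 -0.01101634  0.00143587 -0.06228532  0.13042364]
joint_torque [-2.94898982e-04 -5.82719994e+01  2.93051541e+01  6.99695393e+00
  6.97085430e-03 -1.56166111e-04]
tcp_pos [0.18891118 0.64751632 0.22564517]
eef_rot [ 1.79906603e+02 -8.54992548e-03 -1.62668389e+01]
contact_force [-0.46883932 -0.32534142  0.04944975]
moment [ 0.0172241   0.02340401 -0.00032974]
gripper_width 0.08784156929355358
0.0188
side {'K': array([[378.56938964,   0.        , 254.81762727],
       [  0.        , 378.56938964, 193.84261966],
       [  0.        ,   0.        ,   1.        ]]), 'rvec': array([ 0.17272974, -2.87600661,  1.10168249]), 'tvec': array([0.49093378, 0.19195647, 1.03872197])}
top {'K': array([[456.29560752,   0.        , 255.98538109],
       [  0.        , 456.29560752, 189.76499181],
       [  0.        ,   0.        ,   1.        ]]), 'rvec': array([ 2.12763932, -2.10089552,  0.18952066]), 'tvec': array([-0.04621924,  0.52581701,  1.43105649])}
```

View pics/side0.png

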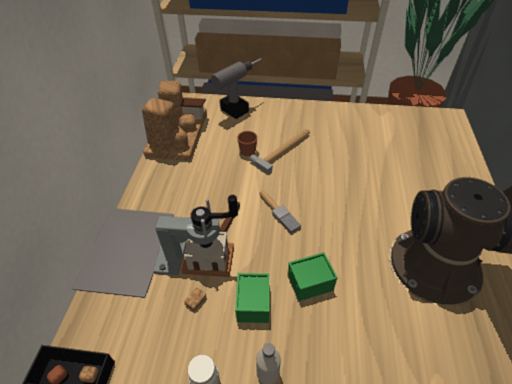

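View pics/top0.png

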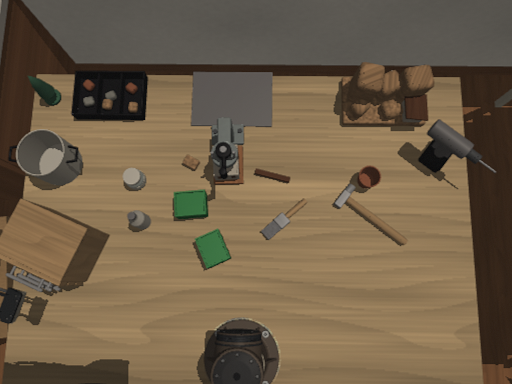

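```bash
cat > h.py <<'E'
import numpy as np,cv2
from plant import r
def cal(n):
    c=r.calibration(n);R=cv2.Rodrigues(c["rvec"])[0];return c["K"],R,np.array(c["tvec"]).ravel()
def ray(n,u,v):
    K,R,t=cal(n);d=R.T@np.linalg.inv(K)@np.array([u,v,1.]);o=-R.T@t;return o,d
def onz(n,u,v,z):
    o,d=ray(n,u,v);return o+d*(z-o[2])/d[2]
def tri(a,b):
    A=[];B=[]
    for n,(u,v) in(("top",a),("side",b)):
        o,d=ray(n,u,v);d/=np.linalg.norm(d);P=np.eye(3)-np.outer(d,d);A.append(P);B.append(P@o)
    x,res,_,_=np.linalg.lstsq(np.vstack(A),np.hstack(B),rcond=None);return x,res
def proj(n,p):
    K,R,t=cal(n);q=K@(R@np.array(p)+t);return q[:2]/q[2]
E
python3 - <<'E'
import cv2
a=cv2.imread("pics/side0.png")[180:300,140:250];b=cv2.imread("pics/top0.png")[105:195,175:285]
cv2.imwrite("pics/sc.png",cv2.resize(a,None,fx=5,fy=5,interpolation=2));cv2.imwrite("pics/tc.png",cv2.resize(b,None,fx=6,fy=6,interpolation=2))
E
```

```text
(no output)
```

View pics/sc.png

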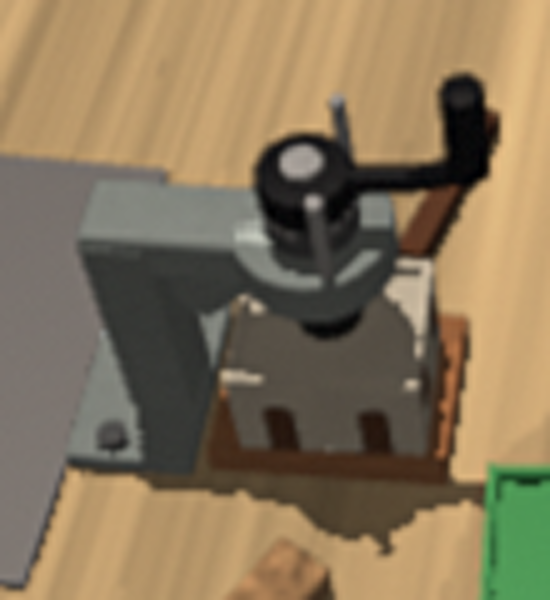

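View pics/tc.png

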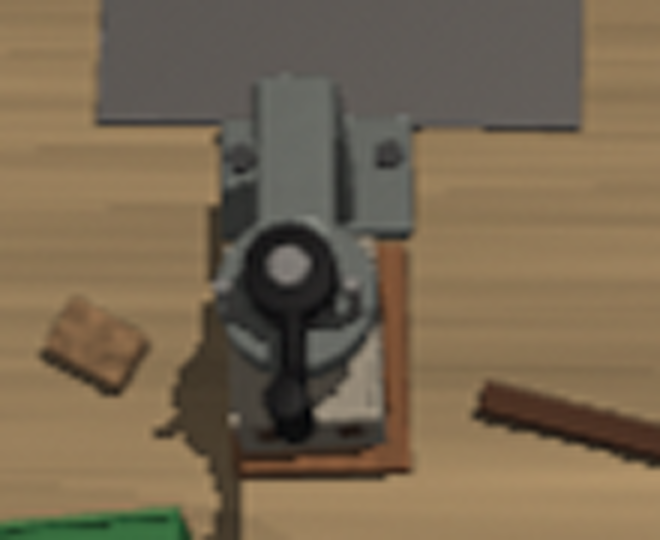

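Run:
```python
from h import *
print([ -cal(n)[1].T@cal(n)[2] for n in("top","side")])
print("hub",tri((223.3,149.2),(200,212)))
print("knobtop",tri((223.2,169.7),(232.4,197.4)))
print("knobtop z",onz("top",223.2,169.7,.268),onz("side",232.4,197,.268))
for p in((207.4,200),(202.8,220.2)):print("pin",onz("side",*p,.222))
for p in((346/6+175,298/6+105),(222/6+175,288/6+105)):print("pin top",onz("top",*p,.222))
# column arm edges in top image, z .165 ; column back
for p in((258,80),(330,80),(260,220),(338,220)):print("arm",onz("top",p[0]/6+175,p[1]/6+105,.165))
for p in((222,124),(413,124),(413,235)):print("plate",onz("top",p[0]/6+175,p[1]/6+105,.01))
```

```text
[array([ 0.24333419, -0.06137656,  1.50451447]), array([0.40653713, 0.60729017, 0.9070462 ])]
hub (array([0.61698024, 0.05626067, 0.20674695]), array([5.66280308e-08]))
knobtop (array([0.53869486, 0.04981458, 0.26327811]), array([1.07626704e-05]))
knobtop z [0.53994594 0.04934907 0.268     ] [0.53557694 0.05326237 0.268     ]
pin [0.60307323 0.02970114 0.222     ]
pin [0.60079866 0.09130731 0.222     ]
pin top [0.59621169 0.02714179 0.222     ]
pin top [0.60060318 0.0875035  0.222     ]
arm [0.72746176 0.07914489 0.165     ]
arm [0.72780956 0.04205448 0.165     ]
arm [0.65253291 0.07589308 0.165     ]
arm [0.6529332  0.03612347 0.165     ]
plate [0.75682152 0.11525193 0.01      ]
plate [0.7578712  0.00585251 0.01      ]
plate [0.69190653 0.00460357 0.01      ]
```

Look-alikes: the cream house under the clamp is at side (205,255). The green look-alikes are at side (253,298) and (312,275), top (190,205) and (213,249), and I will leave them alone. The knob is the black cylinder at side (232,198), top (223,170). The black drill at side (235,100) and the brass/black robot parts are not it. The close crops show the C-clamp with hub at side (200,212) and the two grey pins at side (207,200) and (203,220), so the choice holds. The lever is at about mid swing, with the axis near (0.617, 0.056) and the knob near (0.538, 0.051).

First I go up and turn to yaw 0, then travel.

Emit:
{"op": "servo_tool", "data": {"steps": [[8.76,0,0,-3,-8.2],[8.76,0,0,-4,-8.1],[8.76,0,0,-3,0],[8.76,3,5,0,0],[8.76,3,5,0,0],[8.76,3,5,0,0],[8.76,3,5,0,0],[8.76,3,5,0,0]]}}

```text
time_s: 1.1
tcp_pos: [0.3397, 0.3962, 0.3264]
eef_rot: [180.0, 0.0, 0.1]
contact_force: [0.8, 1.0, 0.4]
gripper_width: 0.0876
```

Emit:
{"op": "servo_tool", "data": {"steps": [[8.76,2.5,5,0,0],[8.76,3,5,0,0],[8.76,3,5,0,0],[8.76,3,5,0,0],[8.76,3,5,0,0],[8.76,3,5,0,0],[8.76,2.4,4.7,0,0],[8.76,0,0,0,0]]}}

```text
time_s: 2.1
tcp_pos: [0.5391, 0.0482, 0.3256]
eef_rot: [179.9, 0.1, -0.2]
contact_force: [0.1, 0.3, -0.7]
gripper_width: 0.0879
```

Run:
```python
from h import *
s=r.get_state();print(s["time_s"],s["tcp_pos"],s["joints"],s["contact_force"])
for n,(y0,y1,x0,x1) in(("side",(130,290,140,290)),("top",(90,210,150,310))):
    a=r.capture(n)[:,:,::-1];cv2.imwrite(f"pics/{n}1.png",a)
    cv2.imwrite(f"pics/{n}1c.png",cv2.resize(a[y0:y1,x0:x1],None,fx=3.7,fy=3.7,interpolation=2))
```

```text
2.1 [0.53913994 0.04816543 0.32563916] [ 2.58644072e+01  5.05173328e+00 -6.69869739e+00  8.56007637e-03
 -7.83585489e+01  6.39096668e+01] [ 0.06686925  0.27773401 -0.65053901]
```

View pics/side1c.png

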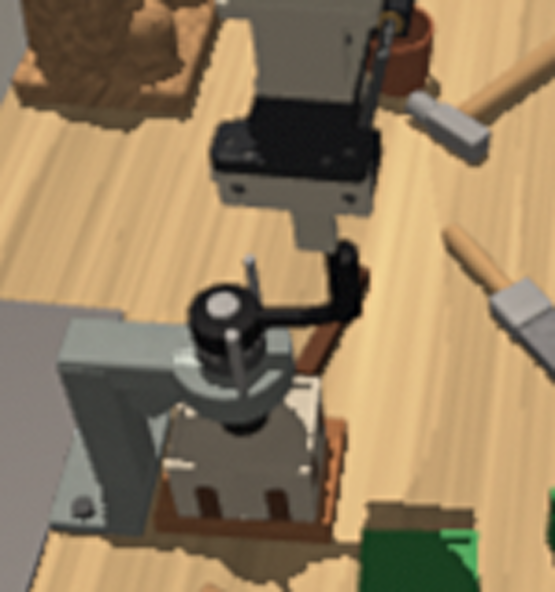

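Emit:
{"op": "servo_tool", "data": {"steps": [[8.76,0,0,2,0],[8.76,0,0,2,0],[8.76,0,0,2,0],[8.76,0,0,2,0],[8.76,0,0,1.3,0],[5,0,0,0,0],[4,0,0,0,0]], "squeeze": 10}}

```text
time_s: 3.08
tcp_pos: [0.5388, 0.0516, 0.2344]
eef_rot: [-180.0, -0.1, 0.1]
contact_force: [0.2, -0.0, 0.1]
gripper_width: 0.0731
```

Run:
```python
from h import *
s=r.get_state();print(s["time_s"],s["tcp_pos"],s["gripper_width"],s["contact_force"])
for n,(y0,y1,x0,x1) in(("side",(130,290,140,290)),):
    a=r.capture(n)[:,:,::-1];cv2.imwrite(f"pics/{n}2.png",a)
    cv2.imwrite(f"pics/{n}2c.png",cv2.resize(a[y0:y1,x0:x1],None,fx=3.7,fy=3.7,interpolation=2))
```

```text
3.075 [0.53878935 0.05164121 0.23437775] 0.07312152637986624 [ 0.24431784 -0.0268041   0.08445975]
```

View pics/side2c.png

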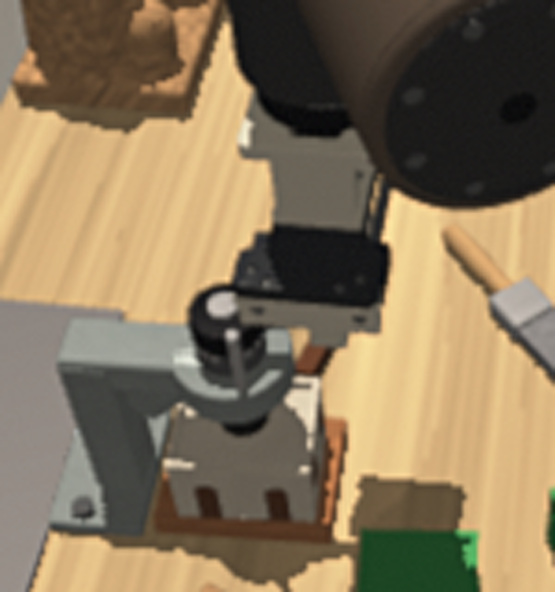

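The gripper straddles the knob. Now close.

Emit:
{"op": "servo_tool", "data": {"steps": [[1.5,0,0,0,0],[1.5,0,0,0,0],[1.5,0,0,0,0],[1.5,0,0,0,0],[1.5,0,0,0,0],[1.5,0,0,0,0]], "squeeze": 25}}

```text
time_s: 3.88
tcp_pos: [0.5384, 0.0512, 0.2336]
eef_rot: [180.0, -0.0, 0.0]
contact_force: [-0.2, -0.2, 0.2]
gripper_width: 0.0215
```

```bash
cat >> h.py <<'E'
def arc(a0,a1,n,R=8.0):
    a=np.linspace(a0,a1,n+1);x=-R*np.cos(a);y=R*np.sin(a)
    for i in range(n): print(round(a[i+1],3),[round(x[i+1]-x[i],2),round(-(y[i+1]-y[i]),2)])
def ft(C=(.617,.0563)):
    s=r.get_state();p=s["tcp_pos"][:2]-np.array(C);a=np.arctan2(p[1],-p[0]);f=s["contact_force"]
    t=np.array([np.sin(a),np.cos(a)]);n=np.array([-np.cos(a),np.sin(a)])
    print("t",s["time_s"],"tcp",s["tcp_pos"].round(4),"a",round(a,3),"rad",round(np.hypot(*p),4),"Ftan",round(-f[:2]@t,2),"Frad",round(-f[:2]@n,2),"Fz",round(f[2],2),"w",round(s["gripper_width"],4))
E
python3 -c "
from h import *
ft();arc(-.064,.72,8)"
```

```text
t 3.875 tcp [0.5384 0.0512 0.2336] a -0.065 rad 0.0787 Ftan 0.22 Frad -0.25 Fz 0.16 w 0.0215
0.034 [np.float64(-0.01), np.float64(-0.78)]
0.132 [np.float64(0.06), np.float64(-0.78)]
0.23 [np.float64(0.14), np.float64(-0.77)]
0.328 [np.float64(0.22), np.float64(-0.75)]
0.426 [np.float64(0.29), np.float64(-0.73)]
0.524 [np.float64(0.36), np.float64(-0.7)]
0.622 [np.float64(0.42), np.float64(-0.66)]
0.72 [np.float64(0.49), np.float64(-0.61)]
```

Emit:
{"op": "servo_tool", "data": {"steps": [[1.5,0,-0.78,0,0],[1.5,0.06,-0.78,0,0],[1.5,0.14,-0.77,0,0],[1.5,0.22,-0.75,0,0]]}}

```text
time_s: 4.38
tcp_pos: [0.5417, 0.0812, 0.2335]
eef_rot: [179.9, 0.1, 0.0]
contact_force: [-2.4, -6.8, 2.1]
gripper_width: 0.0217
```

```bash
python3 -c "
from h import *
ft()"
```

```text
t 4.375 tcp [0.5417 0.0812 0.2335] a 0.32 rad 0.0793 Ftan 7.2 Frad -0.12 Fz 2.08 w 0.0217
```

Emit:
{"op": "servo_tool", "data": {"steps": [[1.5,0.29,-0.73,0,0],[1.5,0.36,-0.7,0,0],[1.5,0.42,-0.66,0,0],[1.5,0.38,-0.5,0,0],[1.5,0,0,0,0]]}}

```text
time_s: 5.0
tcp_pos: [0.556, 0.108, 0.2335]
eef_rot: [179.9, 0.1, 0.1]
contact_force: [-5.0, -2.2, 3.8]
gripper_width: 0.0218
```

```bash
python3 -c "
from h import *
ft()
for n,(y0,y1,x0,x1) in(('side',(130,290,140,290)),('top',(100,190,170,280))):
    a=r.capture(n)[:,:,::-1];cv2.imwrite(f'pics/{n}3c.png',cv2.resize(a[y0:y1,x0:x1],None,fx=3.7,fy=3.7,interpolation=2))
"
```

```text
t 5.0 tcp [0.556  0.108  0.2335] a 0.704 rad 0.08 Ftan 4.91 Frad -2.36 Fz 3.79 w 0.0218
```

View pics/side3c.png

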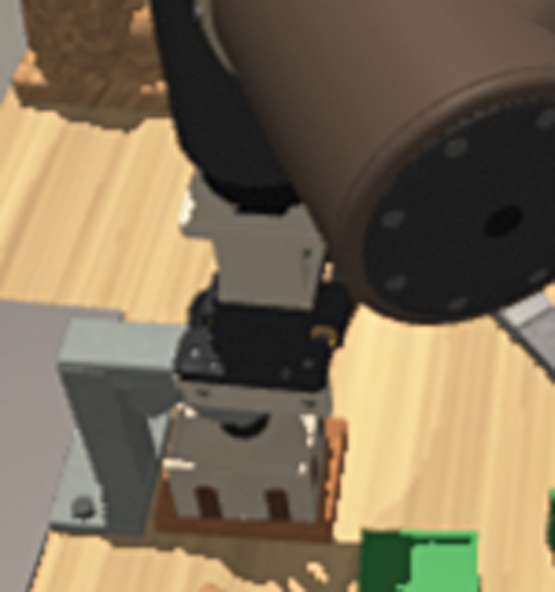

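Emit:
{"op": "servo_tool", "data": {"steps": [[1.5,0,0,-0.25,0],[1.5,0,0,-0.35,0],[1.5,0,0,-0.3,0],[1.5,0,0,0,0]]}}

```text
time_s: 5.6
tcp_pos: [0.557, 0.1088, 0.2429]
eef_rot: [-179.9, -0.0, 0.1]
contact_force: [-3.6, 3.4, -5.6]
gripper_width: 0.0214
```

```bash
python3 -c "
from h import *
ft()
arc(.704,-.343,8)
"
```

```text
t 5.6 tcp [0.557  0.1088 0.2429] a 0.719 rad 0.0797 Ftan -0.2 Frad -4.92 Fz -5.64 w 0.0214
0.573 [np.float64(-0.62), np.float64(0.84)]
0.442 [np.float64(-0.51), np.float64(0.91)]
0.311 [np.float64(-0.38), np.float64(0.97)]
0.18 [np.float64(-0.25), np.float64(1.01)]
0.05 [np.float64(-0.12), np.float64(1.04)]
-0.081 [np.float64(0.02), np.float64(1.05)]
-0.212 [np.float64(0.15), np.float64(1.04)]
-0.343 [np.float64(0.29), np.float64(1.01)]
```

```bash
python3 -c "
from h import *
arc(.706,-.39,8,7.97)
"
```

```text
0.569 [np.float64(-0.65), np.float64(0.88)]
0.432 [np.float64(-0.52), np.float64(0.96)]
0.295 [np.float64(-0.39), np.float64(1.02)]
0.158 [np.float64(-0.25), np.float64(1.06)]
0.021 [np.float64(-0.1), np.float64(1.09)]
-0.116 [np.float64(0.05), np.float64(1.09)]
-0.253 [np.float64(0.2), np.float64(1.07)]
-0.39 [np.float64(0.34), np.float64(1.04)]
```

Emit:
{"op": "servo_tool", "data": {"steps": [[1.5,-0.67,0.86,0,0],[1.5,-0.54,0.94,0,0],[1.5,-0.4,1.02,0,0],[1.5,-0.25,1.06,0,0],[1.5,-0.1,1.09,0,0],[1.5,0.05,1.09,0,0],[1.5,0.2,1.07,0,0],[1.5,0.34,1.04,0,0]]}}

```text
time_s: 6.6
tcp_pos: [0.5444, 0.0259, 0.2428]
eef_rot: [-180.0, -0.1, 0.0]
contact_force: [5.3, 2.6, -6.7]
gripper_width: 0.0216
```

```bash
python3 -c "
from h import *
ft()"
```

```text
t 6.6 tcp [0.5444 0.0259 0.2428] a -0.397 rad 0.0787 Ftan -0.34 Frad 5.94 Fz -6.67 w 0.0216
```

Emit:
{"op": "servo_tool", "data": {"steps": [[1.5,0.08,-0.02,0.2,0],[1.5,0,0,0.3,0],[1.5,0,0,0.3,0],[1.5,0,0,0.15,0],[1.5,0,0,0,0]]}}

```text
time_s: 7.22
tcp_pos: [0.5444, 0.0264, 0.2336]
eef_rot: [180.0, -0.0, 0.1]
contact_force: [2.4, 0.4, -1.4]
gripper_width: 0.0215
```

```bash
python3 -c "
from h import *
ft((.617,.0575))"
```

```text
t 7.225 tcp [0.5444 0.0264 0.2336] a -0.404 rad 0.0789 Ftan 0.62 Frad 2.39 Fz -1.37 w 0.0215
```

```bash
python3 -c "
from h import *
arc(-.404,.696,11,7.97)"
```

```text
-0.304 [np.float64(-0.28), np.float64(-0.75)]
-0.204 [np.float64(-0.2), np.float64(-0.77)]
-0.104 [np.float64(-0.12), np.float64(-0.79)]
-0.004 [np.float64(-0.04), np.float64(-0.8)]
0.096 [np.float64(0.04), np.float64(-0.8)]
0.196 [np.float64(0.12), np.float64(-0.79)]
0.296 [np.float64(0.19), np.float64(-0.77)]
0.396 [np.float64(0.27), np.float64(-0.75)]
0.496 [np.float64(0.34), np.float64(-0.72)]
0.596 [np.float64(0.41), np.float64(-0.68)]
0.696 [np.float64(0.48), np.float64(-0.64)]
```

Emit:
{"op": "servo_tool", "data": {"steps": [[1.5,-0.28,-0.75,0,0],[1.5,-0.2,-0.77,0,0],[1.5,-0.12,-0.79,0,0],[1.5,0,0,0,0]]}}

```text
time_s: 7.72
tcp_pos: [0.5384, 0.0492, 0.2335]
eef_rot: [179.9, -0.0, 0.1]
contact_force: [3.6, -3.8, -1.0]
gripper_width: 0.0213
```

```bash
python3 -c "
from h import *
ft((.617,.0575))"
```

```text
t 7.725 tcp [0.5384 0.0492 0.2335] a -0.105 rad 0.079 Ftan 4.18 Frad 3.18 Fz -1.03 w 0.0213
```

Emit:
{"op": "servo_tool", "data": {"steps": [[1.5,-0.01,-0.4,0,0],[1.5,0.0,-0.4,0,0],[1.5,0.02,-0.4,0,0],[1.5,0.02,-0.4,0,0],[1.5,0,0,0,0]]}}

```text
time_s: 8.35
tcp_pos: [0.5383, 0.0646, 0.2335]
eef_rot: [179.9, 0.0, 0.0]
contact_force: [1.7, -5.4, -0.1]
gripper_width: 0.0218
```

```bash
python3 -c "
from h import *
ft((.617,.0575))"
```

```text
t 8.35 tcp [0.5383 0.0646 0.2335] a 0.09 rad 0.079 Ftan 5.18 Frad 2.18 Fz -0.13 w 0.0218
```

Emit:
{"op": "servo_tool", "data": {"steps": [[1.5,0.06,-0.4,0,0],[1.5,0.07,-0.39,0,0],[1.5,0.09,-0.39,0,0],[1.5,0.1,-0.38,0,0],[1.5,0,0,0,0]]}}

```text
time_s: 8.98
tcp_pos: [0.5412, 0.08, 0.2335]
eef_rot: [179.9, 0.1, 0.0]
contact_force: [-0.1, -5.4, 1.6]
gripper_width: 0.0211
```

```bash
python3 -c "
from h import *
ft((.617,.0575))"
```

```text
t 8.975 tcp [0.5412 0.08   0.2335] a 0.289 rad 0.0791 Ftan 5.15 Frad 1.48 Fz 1.56 w 0.0211
```

Still free. Continue.

Emit:
{"op": "servo_tool", "data": {"steps": [[1.5,0.13,-0.38,0,0],[1.5,0.14,-0.37,0,0],[1.5,0.16,-0.37,0,0],[1.5,0.18,-0.36,0,0],[1.5,0,0,0,0]]}}

```text
time_s: 9.6
tcp_pos: [0.5471, 0.0948, 0.2335]
eef_rot: [179.9, 0.1, 0.0]
contact_force: [-0.7, -5.4, 2.1]
gripper_width: 0.0213
```

```bash
python3 -c "
from h import *
ft((.617,.0575))"
```

```text
t 9.6 tcp [0.5471 0.0948 0.2335] a 0.49 rad 0.0793 Ftan 5.13 Frad 1.95 Fz 2.08 w 0.0213
```

Emit:
{"op": "servo_tool", "data": {"steps": [[1.5,0.2,-0.35,0,0],[1.5,0.21,-0.34,0,0],[1.5,0.23,-0.33,0,0],[1.5,0.24,-0.32,0,0],[1.5,0,0,0,0]]}}

```text
time_s: 10.22
tcp_pos: [0.5556, 0.108, 0.2334]
eef_rot: [179.9, 0.1, 0.0]
contact_force: [-1.1, -5.6, 3.8]
gripper_width: 0.0216
```

```bash
python3 -c "
from h import *
ft((.617,.0575))"
```

```text
t 10.225 tcp [0.5556 0.108  0.2334] a 0.688 rad 0.0795 Ftan 5.01 Frad 2.76 Fz 3.75 w 0.0216
```

Emit:
{"op": "servo_tool", "data": {"steps": [[1.5,0,0,-0.25,0],[1.5,0,0,-0.35,0],[1.5,0,0,-0.35,0],[1.5,0,0,0,0]]}}

```text
time_s: 10.72
tcp_pos: [0.5562, 0.1089, 0.242]
eef_rot: [180.0, 0.1, 0.0]
contact_force: [4.0, -3.2, -6.5]
gripper_width: 0.022
```

```bash
python3 -c "
from h import *
ft((.617,.0575))
arc(.704,-.396,8,7.95)"
```

```text
t 10.725 tcp [0.5562 0.1089 0.242 ] a 0.702 rad 0.0796 Ftan -0.16 Frad 5.1 Fz -6.52 w 0.022
0.566 [np.float64(-0.65), np.float64(0.88)]
0.429 [np.float64(-0.52), np.float64(0.96)]
0.291 [np.float64(-0.39), np.float64(1.02)]
0.154 [np.float64(-0.24), np.float64(1.07)]
0.016 [np.float64(-0.09), np.float64(1.09)]
-0.121 [np.float64(0.06), np.float64(1.09)]
-0.259 [np.float64(0.21), np.float64(1.07)]
-0.396 [np.float64(0.35), np.float64(1.03)]
```

Emit:
{"op": "servo_tool", "data": {"steps": [[1.5,-0.6,0.92,0,0],[1.5,-0.5,0.97,0,0],[1.5,-0.37,1.02,0,0],[1.5,-0.23,1.06,0,0],[1.5,-0.09,1.08,0,0],[1.5,0.06,1.08,0,0],[1.5,0.21,1.06,0,0],[1.5,0.34,1.02,0,0]]}}

```text
time_s: 11.72
tcp_pos: [0.5447, 0.0264, 0.2424]
eef_rot: [180.0, 0.0, 0.0]
contact_force: [-0.1, 0.1, -7.2]
gripper_width: 0.0215
```

```bash
python3 -c "
from h import *
ft((.617,.0575))"
```

```text
t 11.725 tcp [0.5447 0.0264 0.2424] a -0.407 rad 0.0787 Ftan -0.12 Frad -0.06 Fz -7.21 w 0.0215
```

Emit:
{"op": "servo_tool", "data": {"steps": [[1.5,0,0,0.3,0],[1.5,0,0,0.3,0],[1.5,0,0,0.25,0],[1.5,0,0,0.1,0],[1.5,0,0,0,0]]}}

```text
time_s: 12.35
tcp_pos: [0.5447, 0.0268, 0.2336]
eef_rot: [179.9, -0.0, 0.1]
contact_force: [-3.8, -3.6, -0.5]
gripper_width: 0.0216
```

```bash
python3 -c "
from h import *
ft((.617,.0575))"
```

```text
t 12.35 tcp [0.5447 0.0268 0.2336] a -0.401 rad 0.0785 Ftan 1.85 Frad -4.88 Fz -0.45 w 0.0216
```

Emit:
{"op": "servo_tool", "data": {"steps": [[1.5,-0.17,-0.36,0,0],[1.5,-0.15,-0.37,0,0],[1.5,-0.13,-0.38,0,0],[1.5,-0.1,-0.39,0,0],[1.5,0,0,0,0]]}}

```text
time_s: 12.98
tcp_pos: [0.54, 0.0413, 0.2337]
eef_rot: [179.9, -0.1, 0.1]
contact_force: [1.1, -8.0, -3.5]
gripper_width: 0.0216
```

```bash
python3 -c "
from h import *
ft((.617,.0575))"
```

```text
t 12.975 tcp [0.54   0.0413 0.2337] a -0.207 rad 0.0787 Ftan 8.06 Frad -0.56 Fz -3.48 w 0.0216
```

Emit:
{"op": "servo_tool", "data": {"steps": [[1.5,-0.03,-0.2,0,0],[1.5,-0.03,-0.2,0,0],[1.5,0,0,0,0]]}}

```text
time_s: 13.35
tcp_pos: [0.5393, 0.0449, 0.2336]
eef_rot: [179.8, -0.1, 0.1]
contact_force: [1.9, -9.5, -3.6]
gripper_width: 0.0214
```

```bash
python3 -c "
from h import *
ft((.617,.0575))
a=r.capture('side')[:,:,::-1];cv2.imwrite('pics/side4c.png',cv2.resize(a[180:290,140:250],None,fx=5,fy=5,interpolation=2))
ft((.617,.0575))"
```

```text
t 13.35 tcp [0.5393 0.0449 0.2336] a -0.16 rad 0.0787 Ftan 9.63 Frad 0.33 Fz -3.64 w 0.0214
t 13.4 tcp [0.5393 0.0449 0.2336] a -0.161 rad 0.0787 Ftan 8.91 Frad -0.0 Fz -3.19 w 0.0214
```

View pics/side4c.png

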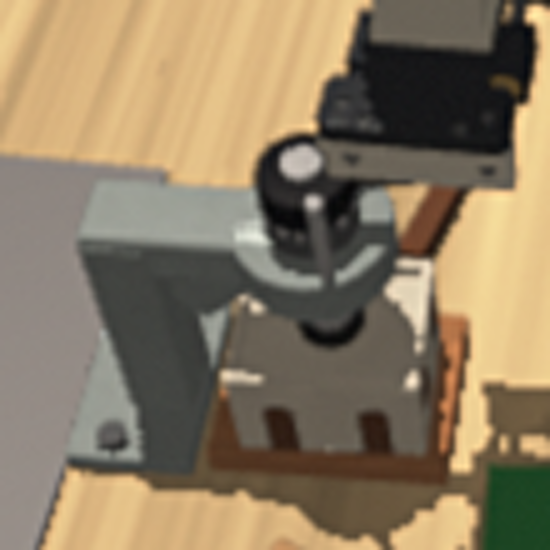

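Emit:
{"op": "servo_tool", "data": {"steps": [[1.5,-0.02,-0.2,0,0],[1.5,0,0,0,0],[1.5,0,0,0,0]]}}

```text
time_s: 13.78
tcp_pos: [0.539, 0.0467, 0.2336]
eef_rot: [179.8, -0.1, 0.1]
contact_force: [1.1, -9.8, -4.1]
gripper_width: 0.0216
```

```bash
python3 -c "
from h import *
ft((.617,.0575))"
```

```text
t 13.775 tcp [0.539  0.0467 0.2336] a -0.137 rad 0.0787 Ftan 9.84 Frad -0.24 Fz -4.06 w 0.0216
```

Turning takes about 9.8 N. I relax the push within the play, ease down and open.

Emit:
{"op": "servo_tool", "data": {"steps": [[1.5,0.02,0.15,0.05,0],[1.5,0.02,0.15,0.05,0],[1.5,0,0,0,0]]}}

```text
time_s: 14.15
tcp_pos: [0.5395, 0.0447, 0.2335]
eef_rot: [179.9, -0.1, 0.1]
contact_force: [-2.8, -5.1, 3.2]
gripper_width: 0.0214
```

```bash
python3 -c "
from h import *
ft((.617,.0575))"
```

```text
t 14.15 tcp [0.5395 0.0447 0.2335] a -0.164 rad 0.0786 Ftan 4.62 Frad -3.59 Fz 3.17 w 0.0214
```

Emit:
{"op": "servo_tool", "data": {"steps": [[1.5,0,0.12,-0.02,0],[3,0,0,0,0],[5,0,0,0,0],[8.7,0,0,0,0],[8.7,0,0,0,0],[8.7,0,0,0,0],[8.7,0,0,0,0],[8.7,0,0,0,0]]}}

```text
time_s: 15.15
tcp_pos: [0.5389, 0.044, 0.2322]
eef_rot: [-180.0, -0.0, 0.0]
contact_force: [0.7, -0.2, -0.5]
gripper_width: 0.0837
```

Emit:
{"op": "servo_tool", "data": {"steps": [[8.7,0,0,-1,0],[8.7,0,0,-2,0],[8.7,0,0,-3,0],[8.7,0,0,-3,0],[8.7,-2,0,-3,0],[8.7,-3,0,0,0],[8.7,-3,0,0,0],[8.7,-3,0,0,0]]}}

```text
time_s: 16.15
tcp_pos: [0.4281, 0.0438, 0.3531]
eef_rot: [-180.0, -0.1, 0.0]
contact_force: [-0.7, 0.3, 0.6]
gripper_width: 0.087
```

```bash
python3 -c "
from h import *
ft((.617,.0575))
for n,(y0,y1,x0,x1),k in(('side',(180,290,140,250),5),('top',(105,195,175,285),6)):
    a=r.capture(n)[:,:,::-1];cv2.imwrite(f'pics/{n}5.png',a);cv2.imwrite(f'pics/{n}5c.png',cv2.resize(a[y0:y1,x0:x1],None,fx=k,fy=k,interpolation=2))
for p in [(.616,.057,.207)]: print(proj('side',p),proj('top',p))"
```

```text
t 16.15 tcp [0.4281 0.0438 0.3531] a -0.073 rad 0.1894 Ftan -0.39 Frad -0.67 Fz 0.58 w 0.087
[200.38929482 212.22532704] [223.03291225 149.43679127]
```

View pics/side5c.png

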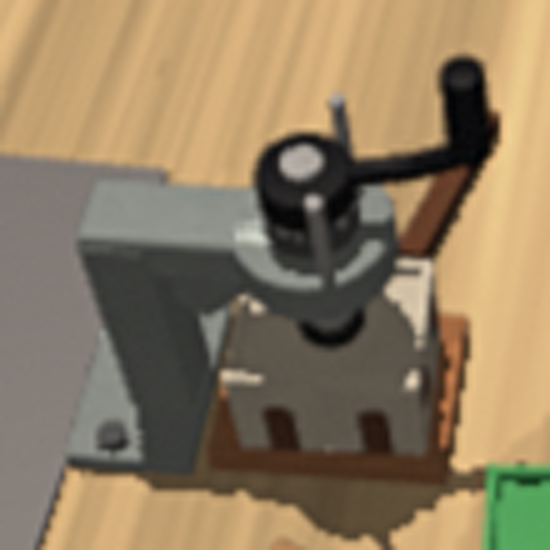

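View pics/top5c.png

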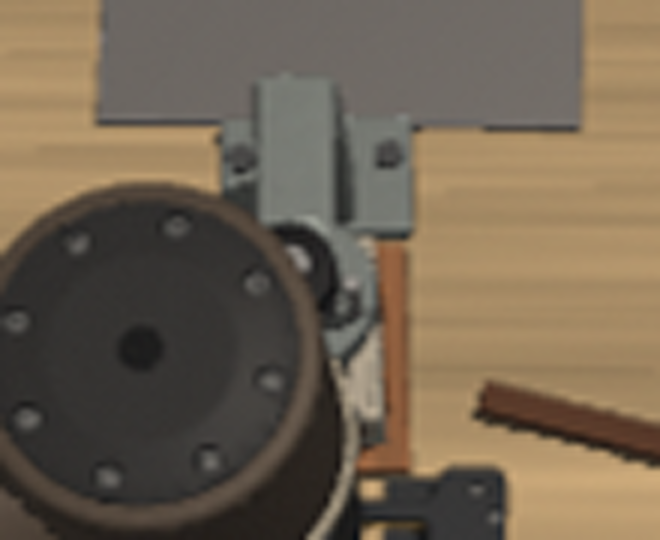

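The side crop shows the hub cap at (300,160), the same pixel as at the start, so the lever is seated. The house corners at (240,375) and (413,383) have not moved. The foot disc at (330,325) is down on the roof, and the gripper is clear. I am handing in.

```bash
python3 -c "
from plant import r
print(r.close_job())"
```

```text
the job is handed in; nothing more can be done
None
```

I clamped the house with three clockwise swings of the lever and handed the job in at about 16 s. The hand-in gives no verdict, so I can't confirm it passed.

- **Swings:** After each of the first two, which stayed free at about 5 N, I lifted the lever about 9 mm. I then swung it back two teeth and let it drop home. On the third swing the push rose through 8.1 and 9.6 N, and I stopped at 9.8 N. By the 10 N figure in the task that is about 80 N on the house; the foot force itself was not measured.
- **Release:** I eased the push off within the play, and the lever rested solid on its seat when pressed lightly. I then opened the gripper and backed away.
- **Last checks:** In the side camera crop the hub cap sits at the same pixel as at the start, so the lever looks seated. The house corners have not moved, and the foot is on the roof. The wrist force with the gripper clear is about 0.
- **Weak points:** The arm hid most of the clamp in the last top view, so those checks rest on the side view alone. While I turned on the house the gripper read about 3–4 N of upward pull on the lever. This was gone once I eased off.

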